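# Put the remote away and latch the shelf's locker

## Robot

A 6-joint arm with a two-finger parallel gripper is mounted at the origin on the work surface. World frame = base frame: x ahead of the robot, y to its left, z up, the work surface at z = 0. Lengths are in mm, angles in rad, forces in N, time in s.
With the tool pointing down it reaches from about 350 to 975 mm from the base axis. Payload 7.1 kg.
Tool frame: the origin (TCP) lies at the very end of the fingers, on their centre line; the grasp point (between the pads) lies 19 mm behind it (ctrl.pinch_z is the distance from the TCP to the grasp point, in mm); z points along the fingers, y is the direction in which the jaws open and shut (so a half turn about z gives the same grasp; the last joint's range is limited). The gripper opens to 88 mm and grips with 3 to 60 N. Pads are 20 mm wide; open, the fingers measure 115 mm over their backs; the gripper's body (75 mm by 178 mm) begins 61 mm behind the grasp point.
Start: joints at [1.121, 0.423, 1.63, -0, 1.089, -0.019], TCP at [260.966, 567.892, 187.175] pointing down, gripper open.
Joint ranges: [-3, 3], [-0.9, 2.11], [0.09, 2.58], [-1.31, 4.45], [0.11, 2.69], [-2.54, 2.54]. Speed limits (rad/s): [2.39, 2.39, 3.01, 3.14, 3.14, 3.14].

## Interface

Orientations are given as a rotation vector (axis times angle).
In Python, from workcell import ctrl gives the robot as it stands.
- The arm moves only by the shell command python3 -m inch 'ROWS' [OPENING]. ROWS is JSON, a list of rows, each an object with "xyz": the shift along the tool's x, y, z in cm, a list of three; "spin": the turn about the tool's z in degrees. A call has 1 to 20 rows; each row is the pose to reach, as a shift and turn from the pose measured when the call began, along the tool's axes at that moment; what a row does not reach only later rows make up. A row lasts 1/10 s, in which the tool goes at most 50 mm and 8.59 degrees, less where a joint would pass 70% of its speed; a pose out of reach is approached as far as the arm can. A call with a gripper value outside its range is refused whole. OPENING is the closure, from 0 (fully open) to 1 (shut), set as the call begins (- or left out, the last holds). The fingers move at their own pace and stop on an object; the grip force is fixed at half the most. Time passes only in rows, so rows that repeat a pose let the fingers close. It gives the time, the measured TCP pose, the force and the opening at its end, in the units of the state.
- ctrl.get_obs(): the state, without advancing time (a new reading comes with each control period).
- ctrl.get_image(name): name is "scene" or "top" or "wrist"; returns the picture (400x640x3 uint8, red, green, blue); there is no depth.
- ctrl.camera_info(name): a dict with "camera_matrix" (3x3 intrinsics, pixels), "R" (3x3) and "t" (3): a world point X has camera coordinates R X + t; the wrist camera has in their place "hand_eye" (4x4, takes a point from camera to tool coordinates, whose origin is the TCP and whose axes are the flange's). Camera axes: x right, y down, z forward; pixel columns grow to the right and rows downward; lengths in mm; the calibration is good to about 2 mm. A picture is of the moment at which its call begins: read the wrist's pose just before it. camera_info takes no time and is no camera call.
- ctrl.close_job(): hands the job in, once; it reports no verdict.
The state is a dict: "t": time; "qpos": joint angles; "qvel": joint speeds; "joint_torque": joint torques, N m; "ee_pos": TCP position; "orientation": TCP orientation; "ft_force": force on the tool from outside, world axes, zero at the start; "moment": the same for the moment, N m; "width": finger opening in mm.
Only numpy, scipy, OpenCV 4.12 (cv2) and the standard library are available. Lean on these libraries where they do the work, as an engineer would, in place of code of your own. Each camera call takes 0.05 s, during which the arm holds its last target. There are 200 camera calls.

## Task

Put the slim grey remote away in the open locker at the base of the shelf, swing the locker's sloping door shut, then press the door home against its springy buffers and turn the wing latch clockwise until it clicks over and holds the door; do not force the latch while the door stands proud. Leave the other things where they are.

Things in the scene. Friction and masses are not known exactly. Their poses are not given: they have to be found in the camera images.
- remote: Slim grey remote control, 160 mm long (its x), 42 mm wide (its y), 18 mm thick (its z), about 0.11 kg, lying loose and flat on the table to the left of the shelf; origin at the centre of its underside, buttons on top. A black game controller lies near it.
- shelf: White enamelled shelf unit, fixed: 270 mm wide (y), 270 deep (x). Its foot is a locker whose sloping front faces the robot. Behind the slope a deck at height 187 mm begins 164 mm back from the front; an upper board at height 336 mm, over the deck only, begins 165 mm back. Origin: front edge of its underside, middle; x to the back, z up.
- locker: Frame of the locker's sloping mouth (part of the shelf). Origin: middle of the mouth's lower edge, 72 mm above the table; x up the slope (35 deg from level), y left, z square out of the mouth (35 deg from vertical, towards the robot). Clear inside: x 6 to 192, y -127 to 127 mm; floor parallel to the mouth at z = -50 mm, so the remote may slide down to the lower wall.
- door (a joint): Angle of the swing door: 0 = fully home, 1.65 to 1.85 (wide open) at the start, at most 2.05. Stiff, damped hinge: open, it stays; pushed below about 1 rad it sinks shut by itself in 2 to 3 s and rests on two sprung rubber buffers at about 0.05, some 9 mm proud at the latch. Pressing it home from there takes 6 to 12 N at the latch; let go unlatched, it springs back.
- door_hinge (a point): Middle of the door's hinge line, at locker (97, -125, 0) mm on the right of the mouth; the hinge runs along locker x. Frame of the door: x up the slope, y from hinge to free edge, z out of its outer face. The door is a white panel: y 0 to 248, z 0 to 10 mm, and from 93 mm below to 93 mm above this point along x; 0.5 kg.
- door_edge (a point): Middle of the door's free edge, on its outer face (door frame y = 248, z = 10 mm from the hinge). Axes as door_hinge.
- latch (a joint): Angle of the wing latch, clockwise seen from outside. 0 to 0.25 at the start: wing up and down the slope, unlatched; 1.62 = end stop: wing across the slope, latched. It turns freely at first; from about 0.75 a ball catch resists with up to about 0.3 N m; past 1.12 it clicks over and runs on to about 1.45. Short of the click it is not latched.
- latch_grip (a point): On the latch's axis, at the height to grip the black wing, 40 mm above the door's inner face. The wing is 76 mm long (this frame's x), 18 mm thick (its y) and stands 17 to 47 mm above the inner face, on a round collar 40 mm across (10 to 17 mm). z points out of the door. With the door home the point is at locker (97, 58, 40) mm; it moves with door and latch.
- strike (a point): Middle of the edge of the steel strike plate, inside the mouth on the left: the plate covers locker x 57 to 137, y 90 to 127, z -10 to 0 mm. The latch's tongue, 50 mm long, lies 12 to 20 mm behind the door's inner face; it meets this edge from about 0.6 rad on and passes under it only while the door is pressed nearly home (below about 0.015 rad).
- controller: Black game controller, about 160 mm wide, 95 mm deep and 48 mm high, loose on the table; origin at the middle of its underside. To be left alone.
- puzzle_box: Wooden puzzle box, a 70 mm cube on the upper board, loose; origin at the centre of its underside. To be left alone.
- coaster: Blue glass coaster, 92 mm across and 7 mm thick, loose on the deck behind the slope; origin at the centre of its underside. To be left alone.
- keyring: Steel keyring with two keys, 90 mm long, loose on the table; origin near its middle. To be left alone.
- book: Green paperback, 193 by 129 by 26 mm, loose on the table to the right; origin at the centre of its underside. To be left alone.
- phone: Black phone, 155 by 60 by 9 mm, loose on the table to the right; origin at the centre of its underside. To be left alone.
There are look-alikes about, which are no part of the job. What is meant by the remote is not blue, and is the smaller of those in its own colour.

How it is judged (in metres and radians):
On the way, in this order (a step that is already met when the one before it is completed fails the run):
1. the remote lies in the locker, let go (x of remote in the frame of locker between 0 and 0.195 m and y of remote in the frame of locker between -0.127 and 0.127 m and z of remote in the frame of locker below -0.015 m and contact force between the fingers and remote below 0.1 N), for 0.2 s.
2. the door is swung down onto its buffers (value of joint door below 0.08 rad), for 0.2 s.
3. the latch is turned past its click with the door home (value of joint latch above 1.35 rad and value of joint door below 0.026 rad), for 0.2 s.
At the end, for the whole second after the job is handed in: The remote lies at rest inside the locker (its origin within the locker's walls and more than 15 mm below the mouth), the door is held by the latch within 0.026 rad of home, and the latch stands past its click, beyond 1.35 rad (all of step 3 and x of remote in the frame of locker between 0 and 0.195 m and y of remote in the frame of locker between -0.127 and 0.127 m and z of remote in the frame of locker below -0.015 m and linear speed of remote below 0.03 m/s); the robot touches nothing.
It fails at once if the latch is forced: its tongue bears on the strike plate with more than 60 N (contact force between latch and locker above 60 N).
It fails at once if the controller, puzzle box, coaster, keyring, book or phone is pushed more than 30 mm (distance of any of controller, puzzle_box, coaster, keyring, book, phone from where it was at the start of the episode above 0.03 m).
It also fails if it takes over 70 s, if anything falls off the work surface, if the arm or the gripper's body presses on something with over 40 N, if the wrist force passes 120 N, or if a joint passes its speed limit or range.

## Working session

There is one attempt and no reset: what is moved stays moved. The work goes in short steps, Python scripts to look and compute and a shell command to move; the robot and the scene stay as the last step left them, time stands still between calls to the robot, and variables do not carry over. Pictures are saved under pics/ and viewed, about 8 in all and at most 12, crops included, and the job is handed in when it is done.

```bash
mkdir -p pics; ls
python3 - <<'E'
from workcell import ctrl
import cv2, numpy as np
np.set_printoptions(precision=3,suppress=True)
print(ctrl.get_obs())
for n in ("scene","top"):
    cv2.imwrite(f"pics/{n}1.png",ctrl.get_image(n)[:,:,::-1]); print(n,ctrl.camera_info(n))
print(ctrl.camera_info("wrist"), ctrl.pinch_z)
E
```

```text
pics
{'t': 0.0, 'qpos': array([ 1.121,  0.424,  1.631, -0.   ,  1.089, -0.019]), 'qvel': array([-0.   , -0.001,  0.001, -0.   , -0.001, -0.001]), 'joint_torque': array([ -0.001, -54.463, -27.367,   0.064,   0.023,  -0.   ]), 'ee_pos': array([260.713, 567.354, 186.412]), 'orientation': array([-0.671, -3.069,  0.002]), 'ft_force': array([-0.076, -0.533, -0.447]), 'moment': array([-0.036,  0.013, -0.002]), 'width': 87.71269310176908}
scene {'camera_matrix': array([[414.975,   0.   , 328.139],
       [  0.   , 414.975, 198.304],
       [  0.   ,   0.   ,   1.   ]]), 'R': array([[ 0.765,  0.644, -0.015],
       [ 0.473, -0.577, -0.666],
       [-0.438,  0.502, -0.746]]), 't': array([-442.695,  -85.826, 1645.382])}
top {'camera_matrix': array([[425.395,   0.   , 315.729],
       [  0.   , 425.395, 199.544],
       [  0.   ,   0.   ,   1.   ]]), 'R': array([[ 0.002, -1.   , -0.003],
       [-0.977, -0.001, -0.212],
       [ 0.212,  0.004, -0.977]]), 't': array([  42.66 ,  586.961, 1361.321])}
{'camera_matrix': array([[278.814,   0.   , 321.467],
       [  0.   , 278.814, 197.411],
       [  0.   ,   0.   ,   1.   ]]), 'hand_eye': array([[   0.   ,   -0.964,   -0.268,   71.963],
       [   1.   ,   -0.   ,    0.001,    0.604],
       [  -0.001,   -0.268,    0.964, -197.677],
       [   0.   ,    0.   ,    0.   ,    1.   ]])} 18.700000000000003
```

View pics/scene1.png

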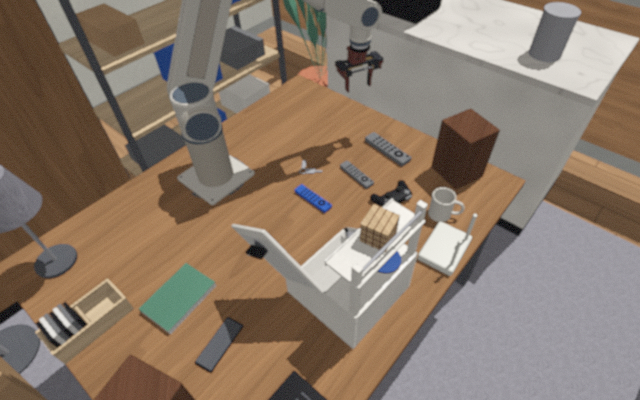

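View pics/top1.png

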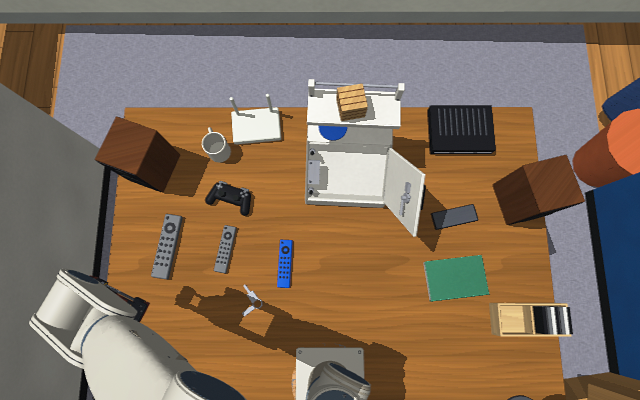

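The bars seen from above are: large grey at top (167,246), small grey at (225,249), blue at (285,263). The target is the small grey at (225,249), because it is grey and the smaller of the two greys. I'll confirm it in an enlarged crop that also shows the shelf.

Run:
```python
import cv2
im=cv2.imread("pics/top1.png")[75:280,145:430]
cv2.imwrite("pics/crop1.png",cv2.resize(im,None,fx=2.8,fy=2.8,interpolation=cv2.INTER_CUBIC))
```

```text
(no output)
```

View pics/crop1.png

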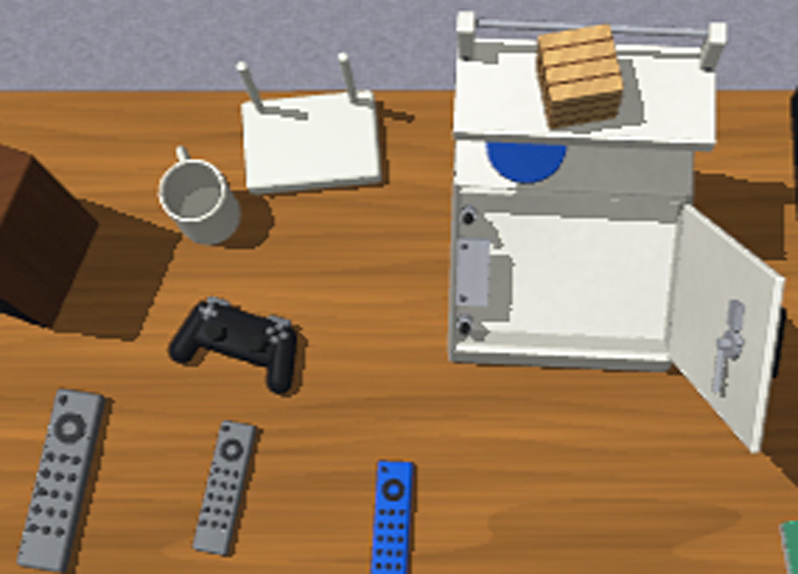

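```bash
cat > h.py <<'E'
import numpy as np, cv2
from scipy.optimize import least_squares
from scipy.spatial.transform import Rotation as Ro
from workcell import ctrl
np.set_printoptions(precision=3,suppress=True)
def proj(n,X):
    c=ctrl.camera_info(n); p=(np.atleast_2d(X)@c["R"].T+c["t"])@c["camera_matrix"].T
    return p[:,:2]/p[:,2:]
def ray(n,uv,z):
    c=ctrl.camera_info(n); d=c["R"].T@np.linalg.solve(c["camera_matrix"],[*uv,1]); o=-c["R"].T@c["t"]
    return o+d*(z-o[2])/d[2]
c,s=np.cos(np.radians(35)),np.sin(np.radians(35))
LS=np.array([[c,0,-s],[0,1,0],[s,0,c]])   # locker axes in shelf
def L2S(p): return np.atleast_2d(p)@LS.T+[0,0,72]
def S2W(p,q): return np.atleast_2d(p)@Ro.from_euler('z',q[2]).as_matrix().T+[q[0],q[1],0]
E
python3 - <<'E'
from h import *
cr=lambda u,v:(145+(u+.5)/2.8-.5,75+(v+.5)/2.8-.5)
P=np.vstack([[[165,135,336],[165,-135,336]],L2S([[137,90,0],[57,90,0],[0,135,0],[0,-135,0]])])
U=np.array([cr(*a) for a in [(454,137),(715,145),(490,240),(488,306),(451,352),(668,362)]])
r=least_squares(lambda q:(proj("top",S2W(P,q))-U).ravel(),[750,0,0])
print(r.x); print(r.fun.reshape(-1,2))
k=np.array([ray("top",cr(*a),18) for a in [(222,422),(258,428),(230,555),(193,549)]])
print(k,k.mean(0)); d=k[0]+k[1]-k[2]-k[3]; print(np.degrees(np.arctan2(d[1],d[0])),np.linalg.norm(d)/2)
# door
q=r.x
for a in (1.6,1.7,1.8,1.9):
  f=lambda y,z,x: S2W(L2S([[97+x,-125+y*np.cos(a)-z*np.sin(a),y*np.sin(a)+z*np.cos(a)]]),q)
  w=[f(248,10,93),f(248,10,-93),f(248,0,93),f(248,0,-93),f(183,40,0)]
  print(a,[(proj("top",p)[0]-[145,75])*2.8 for p in w[2:4]],w[4])
E
```

```text
[577.255 -53.808  -0.048]
[[-1.934 -1.118]
 [ 1.371  0.429]
 [-0.024  0.739]
 [-0.35   0.538]
 [-1.361 -0.515]
 [ 2.396 -0.173]]
[[506.114 356.654  18.   ]
 [498.779 312.432  18.   ]
 [346.189 339.56   18.   ]
 [353.182 384.023  18.   ]] [426.066 348.167  18.   ]
-10.113668788369147 155.17202148720034
1.6 [array([723.758, 278.609]), array([701.463, 455.655])] [[ 544.25  -222.735  276.521]]
1.7 [array([749.971, 279.163]), array([726.106, 455.956])] [[ 546.495 -240.784  272.071]]
1.8 [array([775.248, 278.825]), array([749.924, 455.082])] [[ 549.781 -258.25   266.177]]
1.9 [array([799.198, 277.61 ]), array([772.553, 453.057])] [[ 554.073 -274.959  258.899]]
```

The small grey remote is confirmed at crop (225,487), which is full-image (225,249). It is clearly smaller than the grey one at crop (62,480). I'll move above it and take a refining look with the wrist camera.

```bash
cat >> h.py <<'E'
Q=[577.255,-53.808,-0.048]
def go(W,yaw):   # world target (mm), tool-y heading (deg) -> row numbers
    o=ctrl.get_obs(); R=Ro.from_rotvec(o["orientation"]).as_matrix()
    d=R.T@(np.array(W)-o["ee_pos"])/10; h=np.degrees(np.arctan2(R[1,1],R[0,1]))
    sp=-((yaw-h+180)%360-180)
    print("from",o["ee_pos"],"h %.1f"%h,"F",o["ft_force"],"-> xyz",d.round(2),"spin %.1f"%sp)
def wproj(X):
    o=ctrl.get_obs(); T=np.eye(4); T[:3,:3]=Ro.from_rotvec(o["orientation"]).as_matrix(); T[:3,3]=o["ee_pos"]
    i=ctrl.camera_info("wrist"); M=np.linalg.inv(T@i["hand_eye"]); X=np.atleast_2d(X)
    p=(X@M[:3,:3].T+M[:3,3])@i["camera_matrix"].T; return p[:,:2]/p[:,2:]
E
python3 -c "
from h import *
go([426,348,150],80)"
```

```text
from [260.748 567.423 186.486] h 65.3 F [-0.406  0.823 -0.455] -> xyz [-24.18 -13.03   3.67] spin -14.7
```

```bash
python3 -m inch '[{"xyz":[-4,-2.2,0],"spin":-3},{"xyz":[-8,-4.3,0],"spin":-6},{"xyz":[-12,-6.5,1],"spin":-9},{"xyz":[-16,-8.7,2],"spin":-12},{"xyz":[-20,-10.8,3],"spin":-14.7},{"xyz":[-24.1,-13,3.6],"spin":-14.7},{"xyz":[-24.1,-13,3.6],"spin":-14.7},{"xyz":[-24.1,-13,3.6],"spin":-14.7}]' 0
python3 - <<'E'
from h import *
go([426,348,150],80)
th=np.radians(-10.1); e=np.array([np.cos(th),np.sin(th)]); n=np.array([-e[1],e[0]])
X=[[*(np.array([426,348])+a*80*e+b*21*n),18] for a,b in((1,1),(1,-1),(-1,-1),(-1,1))]
p=wproj(X); print(p)
im=ctrl.get_image("wrist")[:,:,::-1].copy(); 
cv2.polylines(im,[p.round().astype(int)],True,(0,0,255),1); cv2.imwrite("pics/w1.png",im)
E
```

```text
t: 0.9
ee_pos: [425.7, 347.8, 150.4]
orientation: [-0.278, -3.128, 0.002]
ft_force: [-0.2, -0.8, 0.2]
width: 87.6
from [425.684 347.839 150.376] h 79.9 F [-0.206 -0.78   0.246] -> xyz [-0.03  0.02  0.04] spin -0.1
[[337.816 242.8  ]
 [305.168 242.797]
 [302.88  112.885]
 [339.935 112.859]]
```

View pics/w1.png

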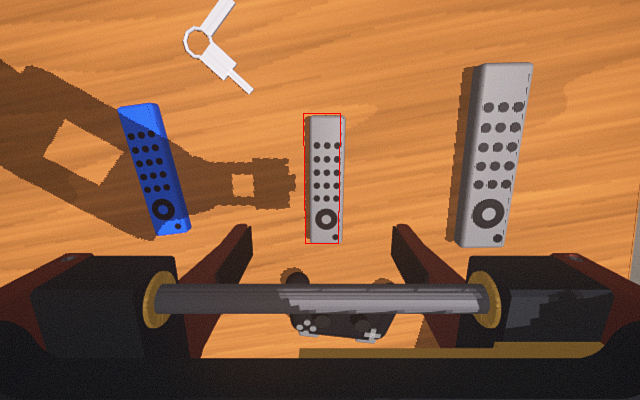

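The wrist view shows the small grey remote at pixel (326,180), about 4 px (4 mm) to tool +y of the prediction. The large grey is at (495,155) and the blue at (155,170). I'll descend with that correction and grasp.

```bash
python3 -m inch '[{"xyz":[0,0.4,4],"spin":0},{"xyz":[0,0.4,8],"spin":0},{"xyz":[0,0.4,11],"spin":0},{"xyz":[0,0.4,13],"spin":0},{"xyz":[0,0.4,14.6],"spin":0},{"xyz":[0,0.4,14.6],"spin":0},{"xyz":[0,0.4,14.6],"spin":0}]' 0
python3 -m inch '[{"xyz":[0,0,0],"spin":0},{"xyz":[0,0,0],"spin":0},{"xyz":[0,0,0],"spin":0},{"xyz":[0,0,0],"spin":0},{"xyz":[0,0,0],"spin":0},{"xyz":[0,0,0],"spin":0},{"xyz":[0,0,0],"spin":0}]' 1
python3 -m inch '[{"xyz":[0,0,-3],"spin":0},{"xyz":[0,0,-7],"spin":0},{"xyz":[0,0,-11],"spin":0},{"xyz":[0,0,-15],"spin":0},{"xyz":[0,0,-19],"spin":0},{"xyz":[0,0,-22],"spin":0},{"xyz":[0,0,-22],"spin":0}]' 1
python3 - <<'E'
from h import *
go([*S2W([[-120,0,0]],Q)[0][:2],225],-2.75)
go([*S2W([[52,5,0]],Q)[0][:2],225],-2.75)
E
```

```text
t: 1.65
ee_pos: [425.2, 353.8, 4.9]
orientation: [-0.272, -3.129, 0.002]
ft_force: [0.4, 0.2, 0.8]
width: 87.9
t: 2.35
ee_pos: [425.2, 353.7, 4.8]
orientation: [-0.272, -3.129, 0.002]
ft_force: [-0.1, -0.2, 0.6]
width: 35.4
t: 3.05
ee_pos: [427.7, 355.6, 229.5]
orientation: [0.272, 3.125, 0.007]
ft_force: [0.3, 1.4, -0.0]
width: 0.7
from [427.686 355.631 229.49 ] h 80.0 F [ 0.282  1.36  -0.011] -> xyz [ -9.9  -39.25   0.3 ] spin 82.8
from [427.686 355.631 229.49 ] h 80.0 F [ 0.282  1.36  -0.011] -> xyz [-26.9  -36.6    0.39] spin 82.8
```

Run:
```python
from h import *
o=ctrl.get_obs(); print(o["width"])
cv2.imwrite("pics/w2.png",ctrl.get_image("wrist")[:,:,::-1])
```

```text
0.6815553221420634
```

View pics/w2.png

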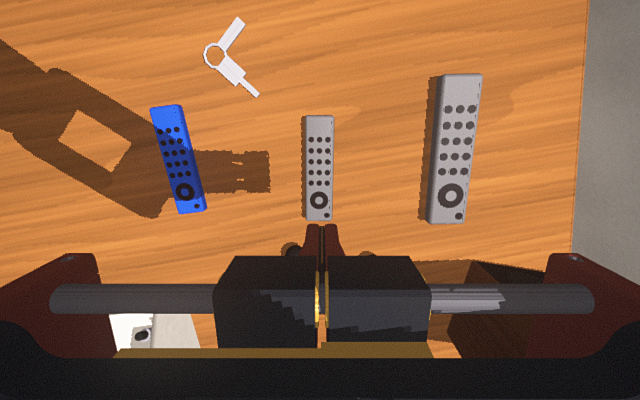

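The remote is still at (319,168), directly under the fingers, so the grasp slipped or had not finished closing. I'll retry a little lower, wait longer, and read the width before lifting.

```bash
python3 -m inch '[{"xyz":[0,0,0],"spin":0},{"xyz":[0,0,0],"spin":0},{"xyz":[0,-0.2,3],"spin":0},{"xyz":[0,-0.2,6],"spin":0},{"xyz":[0,-0.2,9],"spin":0},{"xyz":[0,-0.2,12],"spin":0},{"xyz":[0,-0.2,15],"spin":0},{"xyz":[0,-0.2,18],"spin":0},{"xyz":[0,-0.2,20],"spin":0},{"xyz":[0,-0.2,22],"spin":0},{"xyz":[0,-0.2,22.6],"spin":0},{"xyz":[0,-0.2,22.6],"spin":0},{"xyz":[0,-0.2,22.6],"spin":0},{"xyz":[0,-0.2,22.6],"spin":0}]' 0
python3 -m inch '[{"xyz":[0,0,0],"spin":0},{"xyz":[0,0,0],"spin":0},{"xyz":[0,0,0],"spin":0},{"xyz":[0,0,0],"spin":0},{"xyz":[0,0,0],"spin":0},{"xyz":[0,0,0],"spin":0},{"xyz":[0,0,0],"spin":0},{"xyz":[0,0,0],"spin":0},{"xyz":[0,0,0],"spin":0},{"xyz":[0,0,0],"spin":0},{"xyz":[0,0,0],"spin":0},{"xyz":[0,0,0],"spin":0}]' 1
```

```text
t: 4.5
ee_pos: [427.3, 353.5, 1.8]
orientation: [0.272, 3.126, 0.005]
ft_force: [-1.0, -0.6, -0.1]
width: 87.9
t: 5.7
ee_pos: [427.3, 353.5, 1.8]
orientation: [0.272, 3.126, 0.005]
ft_force: [0.9, -0.9, -0.6]
width: 0.4
```

Run:
```python
from h import *
o=ctrl.get_obs(); print(o["width"],o["ee_pos"],wproj([o["ee_pos"]]))
a=ctrl.get_image("wrist")[:,:,::-1]; b=ctrl.get_image("top")[:,:,::-1]
cv2.imwrite("pics/w3.png",np.vstack([cv2.resize(a[90:310,160:480],(640,440)), b[200:330,100:420].repeat(2,0).repeat(2,1)[:160]]))
```

```text
0.37321990868218463 [427.272 353.547   1.78 ] [[320.879 219.087]]
```

View pics/w3.png

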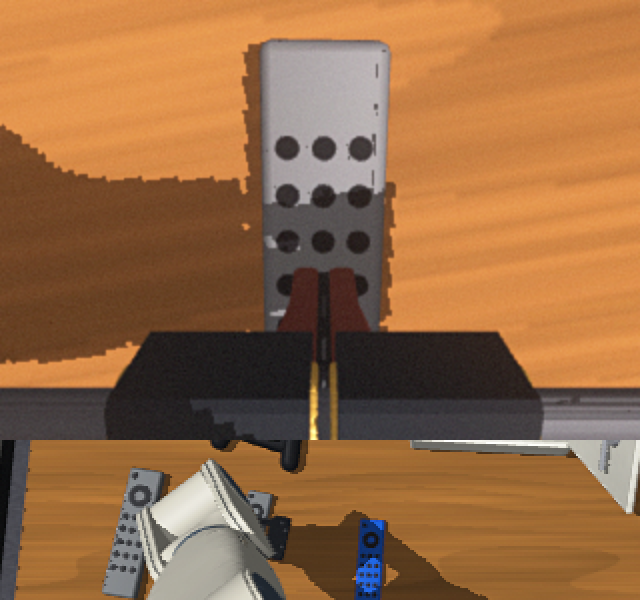

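The picture shows the closed fingers at crop (322,300) drawn inside the remote's outline, with no reaction force. I'll open and close in stages while reading the width to see whether they touch it at all.

```bash
Z='{"xyz":[0,0,0],"spin":0}'; 
python3 -m inch '[{"xyz":[0,0,0],"spin":0},{"xyz":[0,0,0],"spin":0},{"xyz":[0,0,0],"spin":0},{"xyz":[0,0,0],"spin":0},{"xyz":[0,0,0],"spin":0},{"xyz":[0,0,0],"spin":0},{"xyz":[0,0,0],"spin":0},{"xyz":[0,0,0],"spin":0},{"xyz":[0,0,0],"spin":0},{"xyz":[0,0,0],"spin":0}]' 0.45
python3 -c "
from h import *
cv2.imwrite('pics/w4a.png',ctrl.get_image('wrist')[:,:,::-1])"
python3 -m inch '[{"xyz":[0,0,0],"spin":0},{"xyz":[0,0,0],"spin":0},{"xyz":[0,0,0],"spin":0},{"xyz":[0,0,0],"spin":0}]' 0.55
python3 -c "
from h import *
cv2.imwrite('pics/w4b.png',ctrl.get_image('wrist')[:,:,::-1])
a=cv2.imread('pics/w4a.png')[90:300,180:460];b=cv2.imread('pics/w4b.png')[90:300,180:460]
cv2.imwrite('pics/w4.png',cv2.resize(np.hstack([a,b]),None,fx=1.4,fy=1.4))"
```

```text
t: 6.8
ee_pos: [427.3, 353.5, 1.8]
orientation: [0.272, 3.126, 0.005]
ft_force: [0.2, -0.8, -0.3]
width: 48.4
t: 7.25
ee_pos: [427.2, 353.5, 1.8]
orientation: [0.272, 3.126, 0.005]
ft_force: [0.2, -0.2, -0.9]
width: 39.5
```

View pics/w4.png

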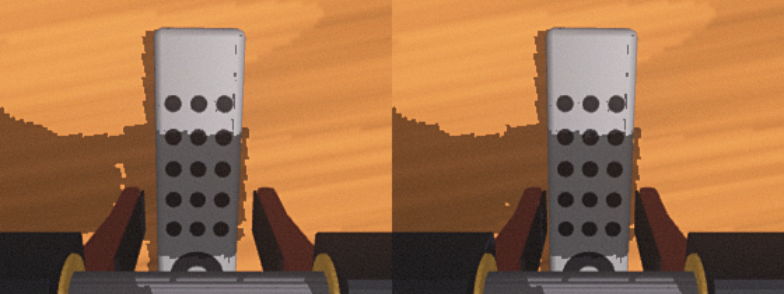

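```bash
python3 -m inch '[{"xyz":[0,0,0],"spin":0},{"xyz":[0,0,0],"spin":0},{"xyz":[0,0,0],"spin":0}]' 0.6
python3 -m inch '[{"xyz":[0,0,0],"spin":0},{"xyz":[0,0,0],"spin":0},{"xyz":[0,0,0],"spin":0}]' 0.66
python3 -c "
from h import *
cv2.imwrite('pics/w5a.png',ctrl.get_image('wrist')[:,:,::-1])"
python3 -m inch '[{"xyz":[0,0,0],"spin":0},{"xyz":[0,0,0],"spin":0},{"xyz":[0,0,0],"spin":0}]' 0.75
python3 -c "
from h import *
a=cv2.imread('pics/w4b.png').astype(int);b=cv2.imread('pics/w5a.png').astype(int);c=ctrl.get_image('wrist')[:,:,::-1].astype(int)
for p,q in((a,b),(b,c)): print(np.abs(p-q)[95:200,285:360].mean(), np.abs(p-q)[200:270,200:440].mean())
g=lambda i:i[90:300,180:460].astype(np.uint8)
cv2.imwrite('pics/w5.png',cv2.resize(np.hstack([g(b),g(c)]),None,fx=1.4,fy=1.4))"
```

```text
t: 7.6
ee_pos: [427.3, 353.5, 1.8]
orientation: [0.272, 3.126, 0.005]
ft_force: [0.4, 0.0, 1.0]
width: 35.2
t: 7.9
ee_pos: [427.3, 353.6, 1.8]
orientation: [0.272, 3.126, 0.005]
ft_force: [-0.5, -0.5, 1.4]
width: 30.2
t: 8.25
ee_pos: [427.2, 353.5, 1.8]
orientation: [0.272, 3.126, 0.005]
ft_force: [-0.0, -0.1, 0.0]
width: 21.9
3.5895873015873017 8.683154761904762
3.5611005291005293 7.2536507936507935
```

View pics/w5.png

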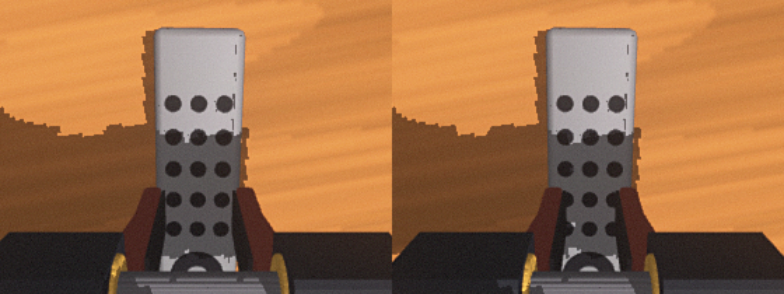

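The fingertips stay at the same image row (≈224) at every opening and are never cut off by the remote. Their pixel shift with opening also puts them nearer the camera than the TCP. So the real finger ends look about 30 mm above the reported TCP. I'll open, feel downward in small steps, and measure this from the saved pictures.

```bash
python3 -m inch '[{"xyz":[0,0,0],"spin":0},{"xyz":[0,0,0],"spin":0},{"xyz":[0,0,0],"spin":0},{"xyz":[0,0,0],"spin":0},{"xyz":[0,0,0],"spin":0},{"xyz":[0,0,0],"spin":0},{"xyz":[0,0,0],"spin":0},{"xyz":[0,0,0.1],"spin":0},{"xyz":[0,0,0.2],"spin":0},{"xyz":[0,0,0.3],"spin":0},{"xyz":[0,0,0.3],"spin":0}]' 0
python3 - <<'E'
from h import *
cv2.imwrite('pics/w6.png',ctrl.get_image('wrist')[:,:,::-1])
# right fingertip column at rows just below tip: reddish outer faces
for f in('w4a','w4b','w5a','w6'):
    im=cv2.imread(f'pics/{f}.png').astype(int); b,g,r=im[...,0],im[...,1],im[...,2]
    m=((r-g)>25)&(r<130)&(g<60)
    out=[]
    for v in (224,226,228,232):
        u=np.where(m[v,180:470])[0]+180; out.append((v,u.min() if len(u) else 0,u.max() if len(u) else 0))
    print(f,out)
E
```

```text
t: 9.4
ee_pos: [427.1, 353.5, -1.4]
orientation: [0.272, 3.127, 0.004]
ft_force: [-0.2, 0.7, 0.5]
width: 87.5
w4a [(224, np.int64(270), np.int64(372)), (226, np.int64(268), np.int64(375)), (228, np.int64(266), np.int64(376)), (232, np.int64(264), np.int64(378))]
w4b [(224, np.int64(277), np.int64(365)), (226, np.int64(274), np.int64(368)), (228, np.int64(273), np.int64(369)), (232, np.int64(272), np.int64(371))]
w5a [(224, np.int64(284), np.int64(357)), (226, np.int64(282), np.int64(360)), (228, np.int64(281), np.int64(361)), (232, np.int64(280), np.int64(362))]
w6 [(224, np.int64(237), np.int64(404)), (226, np.int64(182), np.int64(408)), (228, np.int64(233), np.int64(410)), (232, np.int64(183), np.int64(413))]
```

Measured: the tip separation is 1.64 px/mm, so the tips are at depth ≈170 mm. The real finger ends are therefore about 38 mm short of the reported TCP, and no contact at TCP z = -1.4 agrees. I'll go down in stages while watching the force.

```bash
python3 -m inch '[{"xyz":[0,0,0.5],"spin":0},{"xyz":[0,0,1],"spin":0},{"xyz":[0,0,1.5],"spin":0},{"xyz":[0,0,2],"spin":0},{"xyz":[0,0,2.2],"spin":0},{"xyz":[0,0,2.2],"spin":0}]' 0
python3 -m inch '[{"xyz":[0,0,0.2],"spin":0},{"xyz":[0,0,0.4],"spin":0},{"xyz":[0,0,0.5],"spin":0}]' 0
python3 -m inch '[{"xyz":[0,0,0.2],"spin":0},{"xyz":[0,0,0.3],"spin":0},{"xyz":[0,0,0.3],"spin":0}]' 0
```

```text
t: 10.05
ee_pos: [427.0, 353.3, -23.9]
orientation: [0.272, 3.127, 0.003]
ft_force: [0.4, -0.0, -0.3]
width: 88.2
t: 10.35
ee_pos: [427.0, 353.3, -29.0]
orientation: [0.272, 3.127, 0.003]
ft_force: [-0.4, 0.0, -0.3]
width: 87.6
t: 10.65
ee_pos: [426.9, 353.3, -32.1]
orientation: [0.272, 3.127, 0.003]
ft_force: [0.9, -0.5, -0.4]
width: 88.1
```

```bash
python3 -m inch '[{"xyz":[0,0,0.1],"spin":0},{"xyz":[0,0,0.2],"spin":0},{"xyz":[0,0,0.2],"spin":0}]' 0
python3 -m inch '[{"xyz":[0,0,0.1],"spin":0},{"xyz":[0,0,0.2],"spin":0},{"xyz":[0,0,0.2],"spin":0}]' 0
python3 -m inch '[{"xyz":[0,0,0.1],"spin":0},{"xyz":[0,0,0.2],"spin":0},{"xyz":[0,0,0.2],"spin":0}]' 0
```

```text
t: 10.95
ee_pos: [426.9, 353.2, -34.2]
orientation: [0.272, 3.128, 0.003]
ft_force: [0.0, -0.1, -0.5]
width: 87.9
t: 11.25
ee_pos: [427.0, 353.3, -35.2]
orientation: [0.272, 3.128, 0.003]
ft_force: [-1.8, -2.3, 12.7]
width: 87.8
t: 11.55
ee_pos: [427.0, 353.3, -35.3]
orientation: [0.272, 3.127, 0.003]
ft_force: [-4.4, -4.5, 23.9]
width: 87.9
```

Contact is at TCP z = -35, so the true tip is 35 mm behind the reported TCP, with contact stiffness ≈12 N/mm. Now I'll raise 3 mm and grip.

```bash
sed -i 's/^Q=/OFF=35.0  # true tip lies 35 mm behind reported TCP\nQ=/; s/d=R.T@(np.array(W)-o\["ee_pos"\])/d=R.T@(np.array(W)-[0,0,OFF]-o["ee_pos"])/' h.py
python3 -m inch '[{"xyz":[0,0,-0.3],"spin":0},{"xyz":[0,0,-0.3],"spin":0},{"xyz":[0,0,-0.3],"spin":0},{"xyz":[0,0,-0.3],"spin":0},{"xyz":[0,0,-0.3],"spin":0},{"xyz":[0,0,-0.3],"spin":0},{"xyz":[0,0,-0.3],"spin":0},{"xyz":[0,0,-0.3],"spin":0},{"xyz":[0,0,-0.3],"spin":0},{"xyz":[0,0,-0.3],"spin":0}]' 1
python3 -m inch '[{"xyz":[0,0,-3],"spin":0},{"xyz":[0,0,-7],"spin":0},{"xyz":[0,0,-11],"spin":0},{"xyz":[0,0,-15],"spin":0},{"xyz":[0,0,-19],"spin":0},{"xyz":[0,0,-23],"spin":0},{"xyz":[0,0,-25],"spin":0},{"xyz":[0,0,-25],"spin":0},{"xyz":[0,0,-25],"spin":0}]' 1
python3 - <<'E'
from h import *
go([*S2W([[-120,0,0]],Q)[0][:2],250],-2.75)
go([*S2W([[-60,20,0]],Q)[0][:2],250],-2.75)
E
```

```text
t: 12.55
ee_pos: [427.0, 353.3, -32.3]
orientation: [0.272, 3.128, 0.003]
ft_force: [-0.0, 0.3, -1.3]
width: 42.1
t: 13.45
ee_pos: [426.0, 352.6, 217.0]
orientation: [0.272, 3.128, 0.002]
ft_force: [-0.7, 0.3, -2.3]
width: 41.8
from [425.96  352.588 217.046] h 80.1 F [-0.719  0.279 -2.302] -> xyz [-10.01 -38.92   0.16] spin 82.8
from [425.96  352.588 217.046] h 80.1 F [-0.719  0.279 -2.302] -> xyz [-15.72 -36.18   0.18] spin 82.8
```

Gripped (width 42 mm). I'll carry it to a point in front of the shelf and register the shelf with the wrist camera.

```bash
python3 -m inch '[{"xyz":[-1.3,-3,0],"spin":6},{"xyz":[-2.6,-6,0],"spin":13},{"xyz":[-3.9,-9,0],"spin":20},{"xyz":[-5.2,-12,0],"spin":27},{"xyz":[-6.5,-15,0],"spin":34},{"xyz":[-7.8,-18,0],"spin":41},{"xyz":[-9.1,-21,0],"spin":48},{"xyz":[-10.4,-24,0],"spin":55},{"xyz":[-11.7,-27,0],"spin":62},{"xyz":[-13,-30,0],"spin":69},{"xyz":[-14.3,-33,0],"spin":76},{"xyz":[-15.7,-36.2,0.2],"spin":82.8},{"xyz":[-15.7,-36.2,0.2],"spin":82.8},{"xyz":[-15.7,-36.2,0.2],"spin":82.8},{"xyz":[-15.7,-36.2,0.2],"spin":82.8},{"xyz":[-15.7,-36.2,0.2],"spin":82.8}]' 1
python3 - <<'E'
from h import *
go([*S2W([[52,5,0]],Q)[0][:2],250],-2.75)
P=S2W(L2S([[137,90,0],[57,90,0],[137,127,0],[57,127,0],[192,127,0],[192,-127,0],[6,127,0],[6,-127,0]]),Q)
p=wproj(P); print(p.round(1))
im=ctrl.get_image("wrist")[:,:,::-1]; cv2.imwrite("pics/w7raw.png",im); im=im.copy()
for a in p: cv2.drawMarker(im,tuple(int(round(v)) for v in a),(0,0,255),cv2.MARKER_CROSS,7,1)
cv2.imwrite("pics/w7.png",cv2.resize(im[:, :],None,fx=1.25,fy=1.25))
E
```

```text
t: 15.05
ee_pos: [517.5, -30.0, 214.2]
orientation: [-2.271, -2.17, -0.003]
ft_force: [-0.2, 0.0, -1.4]
width: 41.6
from [517.528 -30.014 214.194] h -2.6 F [-0.156  0.02  -1.361] -> xyz [-1.61 11.28 -0.07] spin 0.1
[[510.4 125.4]
 [420.9 124.6]
 [518.   81.7]
 [424.4  87.6]
 [604.9  76.3]
 [536.5 348.6]
 [378.3  90.4]
 [367.9 287.5]]
```

View pics/w7.png

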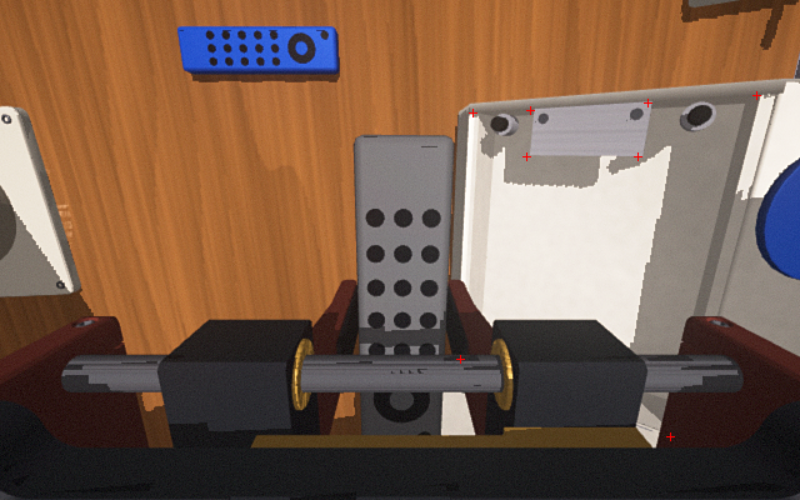

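The strike-plate corners appear at (532,156), (643,156), (648,103) and (533,108). They agree with the model to 3–4 mm, so I'll shift the shelf by +3 mm in x. Next I'll carry the remote over the mouth and lower it.

```bash
sed -i 's/^Q=.*/Q=[580.3,-53.8,-0.048]/' h.py
python3 -m inch '[{"xyz":[-0.4,3,0],"spin":0},{"xyz":[-0.8,6,0],"spin":0},{"xyz":[-1.1,9,0],"spin":0},{"xyz":[-1.3,11.5,0],"spin":0},{"xyz":[-1.3,11.5,0],"spin":0},{"xyz":[-1.3,11.5,3],"spin":0},{"xyz":[-1.3,11.5,6],"spin":0},{"xyz":[-1.3,11.5,9],"spin":0},{"xyz":[-1.3,11.5,11],"spin":0},{"xyz":[-1.3,11.5,13],"spin":0},{"xyz":[-1.3,11.5,14.5],"spin":0},{"xyz":[-1.3,11.5,15.5],"spin":0},{"xyz":[-1.3,11.5,15.9],"spin":0},{"xyz":[-1.3,11.5,15.9],"spin":0}]' 1
python3 -c "
from h import *
go([*S2W([[52,2,0]],Q)[0][:2],90],-2.75)"
```

```text
t: 16.5
ee_pos: [632.1, -47.9, 55.5]
orientation: [-2.271, -2.17, -0.003]
ft_force: [-0.5, -0.3, -1.1]
width: 41.9
from [632.125 -47.94   55.522] h -2.6 F [-0.453 -0.263 -1.132] -> xyz [-0.63  0.05  0.05] spin 0.1
```

```bash
python3 -m inch '[{"xyz":[0,0,0],"spin":0},{"xyz":[0,0,0],"spin":0},{"xyz":[0,0,0],"spin":0},{"xyz":[0,0,0],"spin":0},{"xyz":[0,0,0],"spin":0},{"xyz":[0,0,0],"spin":0},{"xyz":[0,0,0],"spin":0},{"xyz":[0,0,0],"spin":0}]' 0.32
python3 -m inch '[{"xyz":[0,0,-1],"spin":0},{"xyz":[0,0,-3],"spin":0},{"xyz":[0,0,-6],"spin":0},{"xyz":[0,0,-10],"spin":0},{"xyz":[0,0,-14],"spin":0},{"xyz":[0,0,-18],"spin":0},{"xyz":[0,-4,-18],"spin":0},{"xyz":[0,-8,-18],"spin":0},{"xyz":[0,-12,-18],"spin":0},{"xyz":[0,-15,-18],"spin":0},{"xyz":[0,-15,-18],"spin":0},{"xyz":[0,-15,-18],"spin":0}]' 0.32
python3 - <<'E'
from h import *
o=ctrl.get_obs(); print(o["ft_force"],o["width"])
a=ctrl.get_image("top")[:,:,::-1]; cv2.imwrite("pics/top2raw.png",a)
b=ctrl.get_image("wrist")[:,:,::-1]; cv2.imwrite("pics/w8raw.png",b)
a=cv2.resize(a[75:255,280:440],None,fx=2.5,fy=2.5); b=cv2.resize(b[:, 260:],(427,450))
cv2.imwrite("pics/v9.png",np.hstack([a,b][:2])[:, :800])
# door angle table in that crop
U=[]
for an in np.arange(1.6,1.92,.04):
  f=lambda y,z,x:S2W(L2S([[97+x,-125+y*np.cos(an)-z*np.sin(an),y*np.sin(an)+z*np.cos(an)]]),Q)
  print("%.2f"%an,[((proj("top",f(248,0,x))[0]-[280,75])*2.5).round() for x in(93,-93)])
E
```

```text
t: 17.3
ee_pos: [632.1, -48.0, 55.5]
orientation: [-2.271, -2.17, -0.003]
ft_force: [-0.4, 0.5, 0.9]
width: 59.5
t: 18.5
ee_pos: [482.5, -41.4, 236.5]
orientation: [2.271, 2.169, 0.005]
ft_force: [0.8, -0.1, 0.0]
width: 60.2
[ 0.831 -0.05   0.022] 60.15103378352117
1.60 [array([309., 246.]), array([289., 404.])]
1.64 [array([318., 246.]), array([298., 404.])]
1.68 [array([327., 246.]), array([306., 404.])]
1.72 [array([337., 246.]), array([315., 404.])]
1.76 [array([346., 246.]), array([324., 404.])]
1.80 [array([355., 246.]), array([332., 404.])]
1.84 [array([363., 246.]), array([340., 403.])]
1.88 [array([372., 245.]), array([348., 402.])]
```

View pics/v9.png

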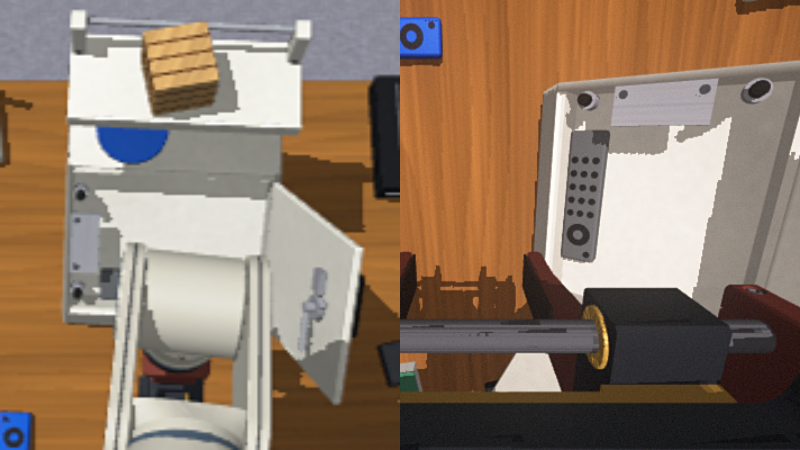

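The picture shows the remote lying in the locker along its lower wall, at wrist view (585,195). The door edge in the top view runs (362,247) to (337,403), so the door is at ≈1.82 rad. Next I'll go over to the door's right side with the fingers shut.

Run:
```python
from h import *
go([*S2W([[-74,-60,0]],Q)[0][:2],410],87.25)
go([*S2W([[-74,-250,0]],Q)[0][:2],410],87.25)
```

```text
from [483.405 -41.449 236.029] h -2.6 F [-0.538 -0.3    0.704] -> xyz [ -6.76   2.36 -13.9 ] spin -89.9
from [483.405 -41.449 236.029] h -2.6 F [-0.538 -0.3    0.704] -> xyz [-25.76   2.31 -13.93] spin -89.9
```

```bash
python3 -m inch '[{"xyz":[0,0,-3],"spin":0},{"xyz":[0,0,-6],"spin":-7},{"xyz":[0,0.5,-9],"spin":-14},{"xyz":[0,1,-12],"spin":-21},{"xyz":[0,1.5,-13.9],"spin":-28},{"xyz":[-2,2.3,-13.9],"spin":-35},{"xyz":[-5,2.3,-13.9],"spin":-42},{"xyz":[-8,2.3,-13.9],"spin":-49},{"xyz":[-11,2.3,-13.9],"spin":-56},{"xyz":[-14,2.3,-13.9],"spin":-63},{"xyz":[-17,2.3,-13.9],"spin":-70},{"xyz":[-20,2.3,-13.9],"spin":-77},{"xyz":[-23,2.3,-13.9],"spin":-84},{"xyz":[-25.8,2.3,-13.9],"spin":-89.9},{"xyz":[-25.8,2.3,-13.9],"spin":-89.9},{"xyz":[-25.8,2.3,-13.9],"spin":-89.9}]' 1
python3 - <<'E'
from h import *
print(ctrl.get_obs()["qpos"])
go([*S2W([[-74,-240,0]],Q)[0][:2],282],87.25)
E
```

```text
t: 20.2
ee_pos: [494.7, -300.9, 374.2]
orientation: [0.079, 3.138, 0.003]
ft_force: [-0.2, 0.2, -1.2]
width: 0.2
[-0.569  0.196  1.517  0.003  1.428 -2.09 ]
from [ 494.706 -300.91   374.229] h 87.1 F [-0.243  0.194 -1.231] -> xyz [ 0.07  1.07 12.73] spin -0.1
```

```bash
python3 -m inch '[{"xyz":[0,0.5,4],"spin":0},{"xyz":[0,1,8],"spin":0},{"xyz":[0,1,11],"spin":0},{"xyz":[0,1,12.7],"spin":0},{"xyz":[0,1,12.7],"spin":0},{"xyz":[0,2.2,12.7],"spin":0},{"xyz":[0,3.4,12.7],"spin":0},{"xyz":[0,4.6,12.7],"spin":0},{"xyz":[0,5.8,12.7],"spin":0},{"xyz":[0,7,12.7],"spin":0},{"xyz":[0,8.2,12.7],"spin":0}]' 1
python3 -m inch '[{"xyz":[0,1.2,0],"spin":0},{"xyz":[0,2.4,0],"spin":0},{"xyz":[0,3.6,0],"spin":0},{"xyz":[0,4.8,0],"spin":0},{"xyz":[0,6,0],"spin":0},{"xyz":[0,7.2,0],"spin":0},{"xyz":[0,8.4,0],"spin":0},{"xyz":[0,9.6,0],"spin":0}]' 1
python3 -c "
from h import *
go([*S2W([[-74,-24,0]],Q)[0][:2],282],87.25)"
```

```text
t: 21.3
ee_pos: [499.3, -217.9, 248.0]
orientation: [0.079, 3.138, 0.002]
ft_force: [-1.3, -3.2, 2.9]
width: 0.4
t: 22.1
ee_pos: [504.1, -120.9, 248.1]
orientation: [0.079, 3.138, 0.002]
ft_force: [-0.5, -1.7, -0.7]
width: 0.9
from [ 504.106 -120.92   248.081] h 87.1 F [-0.466 -1.661 -0.748] -> xyz [0.12 4.67 0.12] spin -0.1
```

```bash
python3 -m inch '[{"xyz":[0,1.2,0.6],"spin":0},{"xyz":[0,2.4,1.2],"spin":0},{"xyz":[0,3.6,1.9],"spin":0},{"xyz":[0,4.8,2.6],"spin":0},{"xyz":[0,6,3.3],"spin":0},{"xyz":[0,7,4],"spin":0},{"xyz":[0,8,4],"spin":0},{"xyz":[0,8,2],"spin":0},{"xyz":[0,8,-2],"spin":0},{"xyz":[0,8,-4],"spin":0},{"xyz":[0,8,-4],"spin":0}]' 1
python3 - <<'E'
from h import *
o=ctrl.get_obs();print(o["ft_force"])
cv2.imwrite("pics/top3.png",ctrl.get_image("top")[:,:,::-1])
go([*S2W([[-120,20,0]],Q)[0][:2],300],87.25)
E
```

```text
t: 23.2
ee_pos: [510.0, -40.9, 291.4]
orientation: [0.078, 3.132, 0.002]
ft_force: [-0.1, -0.1, -1.5]
width: 0.3
[-0.14  -0.145 -1.483]
from [508.81  -40.856 289.283] h 87.1 F [ 0.734  0.941 -0.128] -> xyz [4.81 1.04 2.4 ] spin -0.1
```

```bash
python3 -m inch '[{"xyz":[0,0,-1],"spin":0},{"xyz":[0,0,-1],"spin":0},{"xyz":[0,0,-1],"spin":0},{"xyz":[0,0,-1],"spin":0},{"xyz":[0,0,-1],"spin":0},{"xyz":[0,0,-1],"spin":0},{"xyz":[0,0,-1],"spin":0},{"xyz":[0,0,-1],"spin":0},{"xyz":[0,0,-1],"spin":0},{"xyz":[0,0,-1],"spin":0},{"xyz":[-1,0,-1],"spin":0},{"xyz":[-3,0,-1],"spin":0},{"xyz":[-5,0,-1],"spin":0},{"xyz":[-7,0,-1],"spin":0},{"xyz":[-9,0,-1],"spin":0},{"xyz":[-10,0,-1],"spin":0},{"xyz":[-10,0,-1],"spin":0},{"xyz":[-10,0,-1],"spin":0},{"xyz":[-10,0,-1],"spin":0},{"xyz":[-10,0,-1],"spin":0}]' 1
python3 - <<'E'
from h import *
o=ctrl.get_obs();print(o["ee_pos"],o["ft_force"])
an=0.05
f=lambda y,z,x:S2W(L2S([[97+x,-125+y*np.cos(an)-z*np.sin(an),y*np.sin(an)+z*np.cos(an)]]),Q)[0]
P=np.array([f(248,10,93),f(248,10,-93),f(0,10,93),f(0,10,-93),f(183,47,38),f(183,47,-38),f(183,40,0)])
p=wproj(P);print(p.round())
im=ctrl.get_image("wrist")[:,:,::-1];cv2.imwrite("pics/w9raw.png",im)
t=ctrl.get_image("top")[:,:,::-1];cv2.imwrite("pics/top4.png",t)
im=im.copy()
for a in p: cv2.drawMarker(im,tuple(int(round(v)) for v in a),(0,0,255),cv2.MARKER_CROSS,7,1)
cv2.imwrite("pics/v11.png",np.hstack([im[:300],np.vstack([t[80:280,290:450],np.zeros((100,160,3),np.uint8)])]))
E
```

```text
t: 25.25
ee_pos: [608.0, -45.9, 300.1]
orientation: [0.079, 3.135, 0.002]
ft_force: [-0.7, -0.2, -0.2]
width: 0.5
[608.05  -45.877 300.118] [-0.724 -0.184 -0.244]
[[414. 279.]
 [400. 144.]
 [214. 280.]
 [230. 149.]
 [361. 229.]
 [358. 169.]
 [359. 200.]]
```

View pics/v11.png

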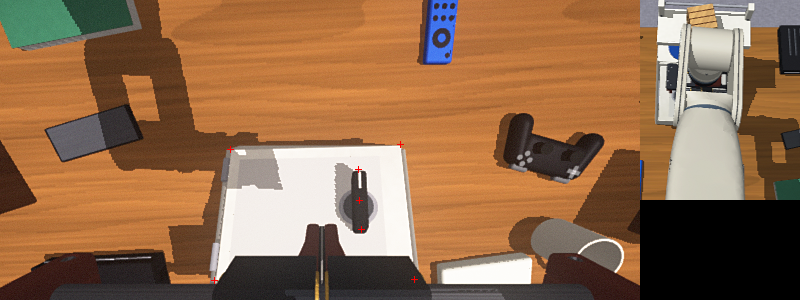

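Door edges at (230,149), (400,144) etc. match the model at 0.05 rad, so the door rests on its buffers. The wing runs from (360,170) to (360,232), i.e. latch angle ≈0, with its axis at (359,200). Plan: press the closed fingertips on the door to the right of the wing's lower end. Once the door is home, sweep that end left and then up-slope (clockwise) while still pressing.

Run:
```python
from h import *
go([*S2W([[22,31,0]],Q)[0][:2],160],87.25)
go([*S2W([[22,31,0]],Q)[0][:2],122],87.25)
```

```text
from [608.257 -45.854 300.16 ] h 87.1 F [0.698 0.591 0.687] -> xyz [ 0.66  2.14 17.52] spin -0.1
from [608.257 -45.854 300.16 ] h 87.1 F [0.698 0.591 0.687] -> xyz [ 0.69  2.14 21.32] spin -0.1
```

```bash
python3 -m inch '[{"xyz":[0.3,1,3],"spin":0},{"xyz":[0.7,2.1,6],"spin":0},{"xyz":[0.7,2.1,9],"spin":0},{"xyz":[0.7,2.1,12],"spin":0},{"xyz":[0.7,2.1,15],"spin":0},{"xyz":[0.7,2.1,17.5],"spin":0},{"xyz":[0.7,2.1,19],"spin":0},{"xyz":[0.7,2.1,20],"spin":0},{"xyz":[0.7,2.1,21],"spin":0},{"xyz":[0.7,2.1,21.3],"spin":0},{"xyz":[0.7,2.1,21.3],"spin":0}]' 1
python3 -m inch '[{"xyz":[0,0,0.2],"spin":0},{"xyz":[0,0,0.4],"spin":0},{"xyz":[0,0,0.6],"spin":0},{"xyz":[0,0,0.8],"spin":0},{"xyz":[0,0,0.8],"spin":0}]' 1
python3 -c "
from h import *
go([*S2W([[22,31,0]],Q)[0][:2],106.7],87.25)"
```

```text
t: 26.45
ee_pos: [603.8, -24.3, 87.3]
orientation: [0.079, 3.134, 0.002]
ft_force: [-0.4, -0.2, 0.4]
width: 0.3
t: 26.95
ee_pos: [605.3, -24.3, 80.4]
orientation: [0.078, 3.131, 0.002]
ft_force: [0.7, 0.0, 5.8]
width: 0.6
from [605.252 -24.3    80.414] h 87.1 F [0.749 0.028 5.848] -> xyz [0.16 0.03 0.87] spin -0.1
```

```bash
python3 -m inch '[{"xyz":[0,0,0.2],"spin":0},{"xyz":[0,0,0.4],"spin":0},{"xyz":[0,0,0.5],"spin":0},{"xyz":[0,0,0.5],"spin":0}]' 1
python3 -m inch '[{"xyz":[0,0,0.2],"spin":0},{"xyz":[0,0,0.4],"spin":0},{"xyz":[0,0,0.5],"spin":0},{"xyz":[0,0,0.5],"spin":0}]' 1
python3 -m inch '[{"xyz":[0,0,0.2],"spin":0},{"xyz":[0,0,0.3],"spin":0},{"xyz":[0,0,0.3],"spin":0}]' 1
```

```text
t: 27.35
ee_pos: [607.5, -24.1, 77.3]
orientation: [0.079, 3.127, 0.003]
ft_force: [0.3, 1.0, 9.5]
width: 0.7
t: 27.75
ee_pos: [609.1, -24.0, 75.3]
orientation: [0.078, 3.123, 0.003]
ft_force: [-5.6, 0.1, 20.2]
width: 0.4
t: 28.05
ee_pos: [609.3, -24.0, 75.1]
orientation: [0.078, 3.123, 0.003]
ft_force: [-9.0, 0.6, 25.1]
width: 0.5
```

The door is home: hard stop at tip z ≈110 mm, which matches the model, with ≈25 N of pressing force. I'll sweep the first part while keeping the press.

```bash
python3 -m inch '[{"xyz":[0.1,0.2,0.4],"spin":0},{"xyz":[0.25,0.6,0.5],"spin":0},{"xyz":[0.4,1.0,0.6],"spin":0},{"xyz":[0.5,1.4,0.7],"spin":0},{"xyz":[0.6,1.7,0.8],"spin":0},{"xyz":[0.6,2.0,0.8],"spin":0},{"xyz":[0.6,2.0,0.8],"spin":0}]' 1
python3 - <<'E'
from h import *
o=ctrl.get_obs(); p=o["ee_pos"]+[0,0,35]; w=Ro.from_euler('z',-Q[2]).apply(p-[Q[0],Q[1],0]); print(w,o["ft_force"],o["moment"])
cv2.imwrite("pics/w10.png",ctrl.get_image("wrist")[:,:,::-1])
E
```

```text
t: 28.75
ee_pos: [604.7, -7.0, 71.1]
orientation: [0.078, 3.121, -0.004]
ft_force: [-14.0, -14.5, 33.9]
width: 0.7
[ 22.155  47.875 106.08 ] [-13.964 -14.491  33.899] [-2.643  2.01  -0.248]
```

```bash
cat > st.py <<'E'
from h import *
o=ctrl.get_obs(); p=o["ee_pos"]+[0,0,35]; print("shelf",Ro.from_euler('z',-Q[2]).apply(p-[Q[0],Q[1],0]),o["ft_force"],o["moment"])
E
python3 -m inch '[{"xyz":[0,0.4,0.4],"spin":0},{"xyz":[-0.1,0.9,0.35],"spin":0},{"xyz":[-0.25,1.4,0.2],"spin":0},{"xyz":[-0.45,1.75,0.1],"spin":0},{"xyz":[-0.45,1.75,0.1],"spin":0}]' 1; python3 st.py
```

```text
t: 29.3
ee_pos: [604.4, 6.2, 70.9]
orientation: [0.077, 3.132, -0.013]
ft_force: [-20.7, -19.8, 24.4]
width: 0.2
shelf [ 21.189  61.121 105.921] [-20.69  -19.772  24.408] [-3.21   3.482 -0.224]
```

```bash
python3 -m inch '[{"xyz":[-0.4,0.3,0.3],"spin":0},{"xyz":[-0.8,0.5,0.15],"spin":0},{"xyz":[-1.1,0.7,0.05],"spin":0},{"xyz":[-1.3,0.85,-0.05],"spin":0},{"xyz":[-1.3,0.85,-0.05],"spin":0}]' 1; python3 st.py
```

```text
t: 29.8
ee_pos: [604.2, 8.0, 71.3]
orientation: [-0.076, -3.123, 0.026]
ft_force: [-41.8, -27.9, 38.5]
width: 0.2
shelf [ 20.954  62.879 106.271] [-41.84  -27.895  38.533] [-4.628  6.977 -0.232]
```

The horizontal force has grown to 50 N without any movement, so something is jamming. I'll ease off sideways, keep the press, and look.

```bash
python3 -m inch '[{"xyz":[0.1,-0.1,0.3],"spin":0},{"xyz":[0.1,-0.1,0.3],"spin":0}]' 1; python3 st.py
python3 - <<'E'
from h import *
im=ctrl.get_image("wrist")[:,:,::-1].copy(); cv2.imwrite("pics/w11raw.png",im)
s=ctrl.get_image("scene")[:,:,::-1]; cv2.imwrite("pics/s2raw.png",s)
f=lambda x,y,z:S2W(L2S([[97+x,58+y,z]]),Q)
for k,col in((0.6,(0,255,0)),(0.87,(0,0,255)),(1.1,(255,0,0))):
    q=np.array([wproj(f(-r*np.cos(k),r*np.sin(k),47))[0] for r in(-38,38)]).round().astype(int); print(k,q.tolist())
    cv2.line(im,tuple(map(int,q[0])),tuple(map(int,q[1])),col,1)
a=cv2.resize(im[60:300,200:500],(500,400)); b=cv2.resize(s[190:350,220:440],(300,218),interpolation=cv2.INTER_CUBIC)
raw=cv2.imread("pics/w11raw.png")
c=cv2.resize(cv2.imread("pics/w10.png")[60:300,200:500],(300,240))
cv2.imwrite("pics/v12.png",np.hstack([np.vstack([a,np.zeros((58,500,3),np.uint8)]),np.vstack([b,c])]))
E
```

```text
t: 30.0
ee_pos: [600.6, 5.4, 69.7]
orientation: [-0.076, -3.119, 0.029]
ft_force: [-11.3, -6.6, 17.1]
width: 0.4
shelf [ 17.487  60.08  104.705] [-11.284  -6.596  17.06 ] [-1.331  1.931 -0.057]
0.6 [[258, 449], [358, 289]]
0.87 [[241, 428], [374, 305]]
1.1 [[232, 407], [385, 321]]
```

View pics/v12.png

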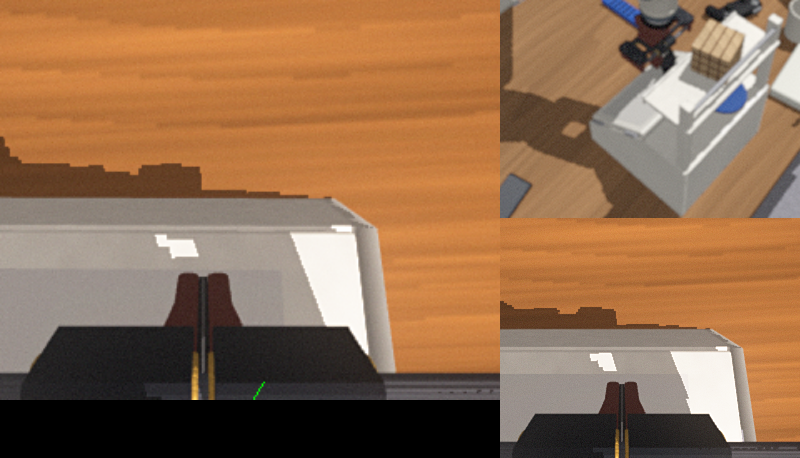

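The gripper hides the wing, but the forces explain themselves. With a pressing force of 38 N on a 35° slope, friction alone gives ≈45 N against moving up-slope, because my path did not rise with the slope. So it was self-locking on the door, not the latch. I'll continue along the slope with only a small normal bias.

```bash
python3 -m inch '[{"xyz":[-0.2,0,0.2],"spin":0},{"xyz":[-0.5,0,0],"spin":0},{"xyz":[-0.8,0.1,-0.2],"spin":0},{"xyz":[-1.1,0.2,-0.4],"spin":0},{"xyz":[-1.1,0.3,-0.4],"spin":0}]' 1; python3 st.py
```

```text
t: 30.6
ee_pos: [600.8, 5.7, 70.6]
orientation: [-0.074, -3.096, 0.035]
ft_force: [-25.6, -14.1, 7.7]
width: 0.4
shelf [ 17.585  60.368 105.556] [-25.608 -14.103   7.744] [-2.296  4.256 -0.041]
```

```bash
cat >> st.py <<'E'
R=Ro.from_rotvec(o["orientation"]).as_matrix(); tip=o["ee_pos"]-OFF*R[:,2]
w=Ro.from_euler('z',-Q[2]).apply(tip-[Q[0],Q[1],0]); e=w+[10,0,0]
f=Ro.from_euler('z',-Q[2]).apply(o["ft_force"]); print("tip",w,"locker edge",LS.T@(e-[0,0,72]),"F locker",LS.T@f,"toolz",R[:,2],"q",o["qpos"])
E
python3 -m inch '[{"xyz":[-1.0,0.3,-0.3],"spin":0},{"xyz":[-1.3,0.5,-0.35],"spin":0},{"xyz":[-1.6,0.7,-0.4],"spin":0},{"xyz":[-1.8,0.9,-0.45],"spin":0},{"xyz":[-1.8,0.9,-0.45],"spin":0},{"xyz":[-1.8,0.9,-0.45],"spin":0}]' 1; python3 st.py
```

```text
t: 31.2
ee_pos: [601.5, 9.7, 71.5]
orientation: [-0.072, -3.06, 0.045]
ft_force: [-44.1, -16.4, 26.4]
width: 0.7
shelf [ 18.164  64.494 106.521] [-44.117 -16.398  26.436] [-3.062  8.166 -0.176]
tip [ 20.939  65.599 106.393] locker edge [45.071 65.599 10.428] F locker [-20.29  -18.496  46.479] toolz [-0.081 -0.028 -0.996] q [ 0.012  0.575  1.689 -0.033  0.959 -1.492]
```

```bash
python3 -m inch '[{"xyz":[-1.6,0.5,-0.4],"spin":0},{"xyz":[-1.9,0.7,-0.6],"spin":0},{"xyz":[-2.2,0.8,-0.8],"spin":0},{"xyz":[-2.4,0.9,-0.9],"spin":0},{"xyz":[-2.4,0.9,-0.9],"spin":0}]' 1; python3 st.py
```

```text
t: 31.7
ee_pos: [604.3, 14.1, 74.9]
orientation: [-0.071, -3.015, 0.055]
ft_force: [-54.4, -13.8, 26.6]
width: 0.7
shelf [ 20.752  68.969 109.921] [-54.363 -13.783  26.623] [-2.588 10.022 -0.071]
tip [ 25.1    70.347 109.622] locker edge [50.332 70.347 10.686] F locker [-28.668 -16.375  52.574] toolz [-0.126 -0.033 -0.991] q [ 0.021  0.595  1.644 -0.036  1.029 -1.482]
```

By geometry the wing should now be at ≈1.4 rad. I'll withdraw along the finger axis and measure.

```bash
python3 -m inch '[{"xyz":[0.5,0,0],"spin":0},{"xyz":[1.2,0,-0.5],"spin":0},{"xyz":[2,0,-2],"spin":0},{"xyz":[2.5,0,-5],"spin":0},{"xyz":[2.5,0,-9],"spin":0},{"xyz":[2.5,0,-13],"spin":0},{"xyz":[2.5,0,-16],"spin":0},{"xyz":[2.5,0,-19],"spin":0},{"xyz":[0,-3,-20],"spin":0},{"xyz":[0,-6,-20],"spin":0},{"xyz":[0,-6,-20],"spin":0},{"xyz":[0,-6,-20],"spin":0},{"xyz":[0,-6,-20],"spin":0}]' 1; python3 st.py
python3 - <<'E'
from h import *
im=ctrl.get_image("wrist")[:,:,::-1]; cv2.imwrite("pics/w12.png",im)
f=lambda x,y,z,an:S2W(L2S([[97+x,-125+(183+y)*np.cos(an)-z*np.sin(an),(183+y)*np.sin(an)+z*np.cos(an)]]),Q)
for an in(0,0.05): print(an,"axis",wproj(f(0,0,47,an)),"free edge corners",wproj(f(-93,65,10,an)),wproj(f(93,65,10,an)))
for k in(0,.6,1.1,1.45): print(k,[wproj(f(-r*np.cos(k),r*np.sin(k),47,0))[0].round(1).tolist() for r in(-38,38)])
c=wproj(f(0,0,47,0))[0]; R=90; y0,x0=int(c[1])-R,int(c[0])-R
m=(im.max(2)<75).astype(np.uint8); 
n,l,st,ce=cv2.connectedComponentsWithStats(m)
for i in range(1,n):
    if st[i,4]>150: print(st[i],ce[i])
E
```

```text
t: 33.0
ee_pos: [627.1, -38.3, 276.2]
orientation: [-0.07, -3.016, 0.054]
ft_force: [-0.0, 0.6, -0.3]
width: 0.5
shelf [ 45.96   17.746 311.242] [-0.019  0.634 -0.262] [ 0.011 -0.063  0.046]
tip [ 50.263  19.111 310.95 ] locker edge [186.42   19.111 161.171] F locker [-0.191  0.633 -0.186] toolz [-0.125 -0.033 -0.992] q [-0.058  0.414  1.439 -0.041  1.412 -1.573]
0 axis [[360.129 203.681]] free edge corners [[401.909 155.352]] [[419.338 295.08 ]]
0.05 axis [[358.569 200.162]] free edge corners [[403.386 150.045]] [[421.88  293.496]]
0 [[361.4, 235.5], [359.0, 175.1]]
0.6 [[341.4, 229.4], [377.3, 180.0]]
1.1 [[330.2, 217.3], [388.8, 190.6]]
1.45 [[327.0, 207.0], [393.2, 200.4]]
[  77    0   66   48 1740] [109.091  18.786]
[435  40  18  18 177] [443.119  48.548]
[ 51 115  94  56 935] [121.327 138.895]
[ 516  123  110   72 4003] [565.389 161.879]
[   0  134   34   89 1540] [ 11.11  188.879]
[ 328  197   66   23 1251] [358.102 207.893]
[    0   225   640   175 70898] [310.882 333.2  ]
```

A dark component spans columns 328–394 and rows 197–220: the wing lies across the slope and fits the 1.45 rad prediction. I'll check its angle, the door edge and the remaining objects numerically.

Run:
```python
from h import *
im=cv2.imread("pics/w12.png")
f=lambda x,y,z,an:S2W(L2S([[97+x,-125+y*np.cos(an)-z*np.sin(an),y*np.sin(an)+z*np.cos(an)]]),Q)
m=(im.max(2)<75).astype(np.uint8); n,l,st,ce=cv2.connectedComponentsWithStats(m); i=l[205,360]
ys,xs=np.where(l==i); print("rect",cv2.minAreaRect(np.c_[xs,ys].astype(np.float32)))
sat=cv2.cvtColor(im,cv2.COLOR_BGR2HSV)[...,1]
for y in(150,200,235):   # lower edge of panel, at columns
    u=[wproj(f(-93,y,10,a))[0].round(1) for a in(0,.05)]; c=int(u[0][0]); print(y,"home/proud",u,"sat rows 140-165",sat[140:166,c])
# did other things move? top view before/after
a=cv2.imread("pics/top1.png"); b=ctrl.get_image("top")[:,:,::-1]; cv2.imwrite("pics/top5.png",b)
bl=lambda x:cv2.GaussianBlur(x,(5,5),0).astype(int)
d=np.abs(bl(a)-bl(b)).max(2)
for nm,(x,y,w,h) in dict(controller=(200,175,60,45),box=(330,82,45,40),coaster=(315,122,35,22),keyring=(235,280,35,42),book=(420,252,75,52),phone=(428,200,55,32)).items(): print(nm,(d[y:y+h,x:x+w]>40).mean().round(3))
```

```text
rect ((360.433837890625, 207.64523315429688), (21.593374252319336, 65.35118865966797), 87.95458984375)
150 home/proud [array([331.8, 155.1]), array([331.3, 151.9])] sat rows 140-165 [165 161 166 168 167 164 163 164 160 159 162 160 163 148 134  60   0   9
  10   9   9  11   9   7  10  13]
200 home/proud [array([367.4, 155.2]), array([367.7, 151. ])] sat rows 140-165 [164 167 163 168 154 169 160 162 165 164 162 160 162 161 143  55   0   9
  10  11  10   9  10   9  11  10]
235 home/proud [array([392.5, 155.3]), array([393.7, 150.3])] sat rows 140-165 [161 165 162 165 166 164 163 166 161 168 167 163 165 164 158  49   2   8
  10  10  10  10  11  11  11  10]
controller 0.0
box 0.719
coaster 0.709
keyring 0.756
book 0.453
phone 0.016
```

```bash
python3 -c "
from workcell import ctrl
o=ctrl.get_obs(); print(o['t'],o['ft_force']); print(ctrl.close_job())"
```

```text
33.1 [0.6750019  0.89423145 0.06424172]
the job is handed in; nothing more can be done
None
```

I put the small grey remote in the locker, swung the door down onto its buffers, pressed it home and turned the wing latch clockwise past its click. I handed the job in at 33 s; it reports no verdict.

**What my last checks showed**
- **Remote:** after release, the wrist picture showed it lying along the locker's lower wall.
- **Latch:** with the arm clear (force ≈0 N), the wing lies across the slope and measures about 1.5 rad. It matches the predicted latched pose to a few pixels.
- **Door:** the wing's position and the lower edge row (155) fit "home" and not "proud" (150–152). The edge row alone is weaker evidence, because the white rim of the locker lies close by.

**What failed or disagreed**
- **Finger length:** the real finger ends sit 35 mm behind the reported TCP. My first two grasps closed on air above the remote. I measured the offset by touching the table and corrected for it.
- **Latch sweep:** my first path did not rise with the slope, so friction held the fingers back and sideways forces reached about 50 N. I eased off and followed the slope, and the door stayed home. I could not measure the force of the tongue on the strike plate, only estimate it at below 60 N.
- **Other things:** the controller and phone have not moved in the top view. Puzzle box, coaster, keyring and book looked changed in the before/after comparison. I put that down to the arm and its shadow covering them, so I could not confirm they stayed put, but I felt no unexpected contact.

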